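# Snap the recorder's cover shut all round

## Task

Close the cover of the white biosignal recorder: with the fingertips press down each of the four blue rim sections until every one has clicked shut and stays down. Leave the recorder standing where it is, without lifting, tilting or shoving it; do not press on the dark window in the middle, and leave the things around it where they are.

Things in the scene. Friction and masses are not known exactly. Their poses are not given: they have to be found in the camera images.
- recorder: White biosignal recorder, loose on the table, case 150 (x) by 200 (y) by 46 mm with orange seal line, 58 mm high with its cover shut, 0.9 kg. Origin: centre of its underside, z up, y along the long side. Its blue cover is a rim of four hinged sections around a dark window: two long (front, far: 196 by 34 mm), two short (left, right: 72 by 34 mm), all sprung up. A white stroke marks where to press.
- window: Delicate dark display window in the middle of the cover, 66 (x) by 116 (y) mm, fixed to the recorder, its face 50.5 mm above the recorder's underside, so 7 mm below the tops of the shut sections. Must not be pressed. Origin: centre of its underside, axes as the recorder's.
- sec_front (a joint): Angle of the section on the recorder's -x long side (robot side), hinged along its inner edge 55 mm above the underside. 0 = up (tilted 0.26 rad, outer edge 9 mm high), 0.26 = shut, level. Pushed down at its outer part it resists with about 9 N at first, then less, snaps over half way (0.13) and stays shut on a hard stop; let go sooner it springs up. Press point travel 6.5 mm.
- press_front (a point): Place to press on the front section: on its top face, middle of its length, 25 mm outward from its hinge and 9 mm in from its outer edge (moves with the section).
- sec_right (a joint): Angle of the section on the recorder's -y short side, hinged along its inner edge 55 mm above the underside. 0 = up (tilted 0.26 rad, outer edge 9 mm high), 0.26 = shut, level. Pushed down at its outer part it resists with about 9 N at first, then less, snaps over half way (0.13) and stays shut on a hard stop; let go sooner it springs up. Press point travel 6.5 mm.
- press_right (a point): Place to press on the right section: on its top face, middle of its length, 25 mm outward from its hinge and 9 mm in from its outer edge (moves with the section).
- sec_far (a joint): Angle of the section on the recorder's +x long side, hinged along its inner edge 55 mm above the underside. 0 = up (tilted 0.26 rad, outer edge 9 mm high), 0.26 = shut, level. Pushed down at its outer part it resists with about 9 N at first, then less, snaps over half way (0.13) and stays shut on a hard stop; let go sooner it springs up. Press point travel 6.5 mm.
- press_far (a point): Place to press on the far section: on its top face, middle of its length, 25 mm outward from its hinge and 9 mm in from its outer edge (moves with the section).
- sec_left (a joint): Angle of the section on the recorder's +y short side, hinged along its inner edge 55 mm above the underside. 0 = up (tilted 0.26 rad, outer edge 9 mm high), 0.26 = shut, level. Pushed down at its outer part it resists with about 9 N at first, then less, snaps over half way (0.13) and stays shut on a hard stop; let go sooner it springs up. Press point travel 6.5 mm.
- press_left (a point): Place to press on the left section: on its top face, middle of its length, 25 mm outward from its hinge and 9 mm in from its outer edge (moves with the section).
- gel_jar: Bystander: closed jar, 52 mm across, 62 mm high, blue cap; origin at the centre of its underside.
- battery: Bystander: grey spare battery pack 50 by 36 by 22 mm lying flat; origin at the centre of its underside.
- module: Bystander: small white and blue signal module 60 by 90 by 26 mm; origin at the centre of its underside.
- can: Bystander, fixed to the table: round grey canister with a black cap, 68 mm across, 75 mm high; origin at the centre of its underside.
- driver: Bystander: screwdriver lying on the table.
- clip_box: Bystander, fixed to the table: flat grey parts case 70 by 100 by 29 mm with a red and a yellow field on top; origin at the centre of its underside.

How it is judged (in metres and radians):
At the end, for the whole second after the job is handed in: All four sections are shut (joint above 0.22 of 0.26 rad), the recorder stands upright (within 0.05 rad), at rest and within 40 mm of where it stood, and every loose bystander is within 40 mm of where it was (value of joint each of sec_front, sec_right, sec_far, sec_left above 0.22 rad and distance of each of recorder, gel_jar, battery, module, driver from where it was at the start of the episode below 0.04 m and angle between recorder's own z axis and vertical below 0.05 rad and linear speed of recorder below 0.02 m/s); the robot touches nothing.
It fails at once if the recorder is lifted (over 12 mm) or tilted (over 0.15 rad) (height (world z) of recorder above 0.012 m or angle between recorder's own z axis and vertical above 0.15 rad).
It fails at once if the window is pressed (over 4 N) (contact force between window and anything else above 4 N).
It fails at once if a bystander is moved by more than 40 mm (distance of any of gel_jar, battery, module, driver from where it was at the start of the episode above 0.04 m).
It also fails if it takes over 54 s, if anything falls off the work surface, if the arm or the gripper's body presses on something with over 40 N, if the wrist force passes 120 N, or if a joint passes its speed limit or range.

## Robot

A 7-joint arm with a two-finger parallel gripper is mounted at the origin on the work surface. World frame = base frame: x ahead of the robot, y to its left, z up, the work surface at z = 0. Lengths are in mm, angles in rad, forces in N, time in s.
With the tool pointing down it reaches from about 400 to 925 mm from the base axis. Payload 4.1 kg.
Tool frame: the origin (TCP) lies on the centre line of the jaws, within the pads' length; the fingertips stand 17 mm ahead of it and the grasp point (between the pads) lies 2 mm behind it (robot.tcp_to_tips is the distance from the TCP to the fingertips, in mm); z points along the fingers, x is the direction in which the jaws open and shut, and the axes are right-handed (so a half turn about z gives the same grasp; the last joint's range is limited). The gripper opens to 85 mm and grips with 20 to 120 N. Pads are 22 mm wide; open, the fingers measure 114 mm over their backs; the gripper's body (76 mm by 85 mm) begins 54 mm behind the grasp point. The pads swing forward as they close: fully open they stand 13 mm farther back than shut.
Start: joints at [-1.373, 0.398, 0.045, 1.537, -0.019, 1.207, -0.051], TCP at [190.078, 621.62, 248.347] pointing down, gripper open.
Joint ranges: [-2.82, 2.82], [-0.49, 2.23], [-1.37, 1.46], [0, 2.46], [-1.36, 4.5], [0.23, 2], [-2.94, 2.94]. Speed limits (rad/s): [2.57, 2.57, 3.14, 3.14, 3.14, 3.14, 3.14].

## Interface

Orientations are given as [roll, pitch, yaw] about the fixed x, y, z axes, in that order (R = Rz(yaw) Ry(pitch) Rx(roll)).
In Python, from plant import robot gives the robot as it stands.
- The arm moves only by the tool step_arm, never from a script. Its argument "plan" is a list that holds one entry, the list of rows, each a list of 7 numbers: the shift along the tool's x, y, z in m, then the turn, a rotation vector about the tool's x, y, z in rad, then the closure, from 0 (fully open) to 1 (shut). In form: [[[x, y, z, wx, wy, wz, claw], ...]]. A call has 1 to 5 rows; each row is the pose to reach, as a shift and turn from the pose commanded when the call began, along the tool's axes at that moment; what a row does not reach only later rows make up. A row lasts 1/12 s, in which the tool goes at most 41.7 mm and 7.16 degrees, less where a joint would pass 70% of its speed; a pose out of reach is approached as far as the arm can. A call with a gripper value outside its range is refused whole. The fingers move at their own pace and stop on an object; "squeeze" is the grip in N (left out, the last holds). Time passes only in rows, so rows that repeat a pose let the fingers close. It gives the time, the measured TCP pose, the force and the opening at its end, in the units of the state.
- robot.sense(): the state, without advancing time (a new reading comes with each control period).
- robot.camera(name): name is "scene" or "side" or "wrist"; returns a dict with "pixels" (480x640x3 uint8, red, green, blue), "range_z" (480x640 float32, mm along the optical axis (not along the pixel's ray), 0 where there is no reading), "fx", "fy", "cx", "cy" (pixels), "rvec" (rotation vector, rad) and "tvec" (3), from world to camera coordinates, as OpenCV has them; the wrist camera has in their place "tool_from_camera" (4x4, takes a point from camera to tool coordinates, whose origin is the TCP and whose axes are the tool frame's). Camera axes: x right, y down, z forward; pixel columns grow to the right and rows downward; lengths in mm; the calibration is good to about 2 mm. The wrist camera is an equidistant fisheye: a pixel r from the principal point sees the ray r / f radians off the axis. A picture is of the moment at which its call begins: read the wrist's pose just before it.
- robot.hand_in(): hands the job in, once; it reports no verdict.
The state is a dict: "time_s": time; "joint_positions": joint angles; "qd": joint speeds; "tau": joint torques, N m; "ee_pos": TCP position; "orientation": TCP orientation; "force": force on the tool from outside, world axes, zero at the start; "wrist_torque": the same for the moment, N m; "opening": finger opening in mm.
Only numpy, scipy, OpenCV 4.12 (cv2) and the standard library are available. Lean on these libraries where they do the work, as an engineer would, in place of code of your own. Each camera call takes 0.05 s, during which the arm holds its last target.

## Working session

There is one attempt and no reset: what is moved stays moved. The work goes in short steps, Python scripts to look and compute and a tool call to move; the robot and the scene stay as the last step left them, time stands still between calls to the robot, and variables do not carry over. Pictures are saved under pics/ and viewed, and the job is handed in when it is done.

Besides the shell and the picture viewer there is one more tool, called after "Emit:" as name([rows], argument=value, ...), one row to a line, values as JSON. step_arm: Moves the arm, as the interface text tells. Its arguments: {"type":"object","properties":{"plan":{"type":"array","items":{"type":"array","items":{"type":"array","items":{"type":"number"}}}},"squeeze":{"type":"number"}},"required":["plan"]}

```bash
ls; mkdir -p pics
python3 - <<'E'
from plant import robot
import cv2,numpy as np,pickle
s=robot.sense();print(s)
for n in("scene","side"):
    c=robot.camera(n);pickle.dump(c,open(n+'.pkl','wb'))
    cv2.imwrite(f'pics/{n}1.png',c['pixels'][:,:,::-1])
    print(n,c['fx'],c['cx'],c['cy'],c['rvec'],c['tvec'])
E
```

```text
pics
{'time_s': 0.0, 'joint_positions': array([-1.37298693,  0.39919232,  0.04504628,  1.53789438, -0.01869086,
        1.2068919 , -0.05069101]), 'qd': array([ 0.00078634,  0.00120668, -0.00177593, -0.00089542, -0.00108201,
       -0.00157727,  0.00111179]), 'tau': array([ 4.92172912e-04, -4.75138414e+01,  1.36453047e+00, -2.54223400e+01,
        1.14658262e-02,  9.52716800e-03, -1.59585017e-06]), 'ee_pos': array([189.91599647, 621.00269106, 247.2570814 ]), 'orientation': array([3.14144355e+00, 1.95887703e-03, 1.27409942e+00]), 'force': array([-0.23428732,  0.17615269, -0.85240018]), 'wrist_torque': array([0.03612223, 0.0279369 , 0.00350627]), 'opening': 85.37849125245896}
scene 570.7002330493076 311.60866343505404 247.39739823977519 [ 2.19341336  1.4944864  -0.39859182] [-245.61435384 -400.99302351 1493.09617674]
side 457.54105210550085 321.14130732758844 238.46050387091915 [ 2.26329332 -0.75505112  0.32901996] [-413.08006013  295.52762632  879.29565101]
```

View pics/scene1.png

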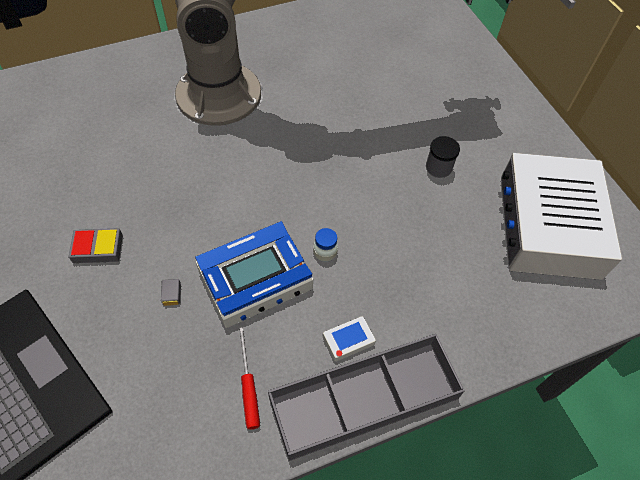

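View pics/side1.png

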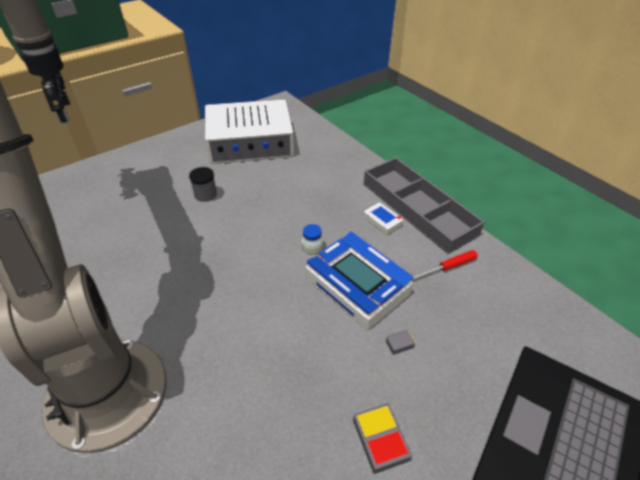

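The recorder is at about (255,272) in the scene picture and (360,278) in the side picture. I'll enlarge both.

Run:
```python
import cv2,pickle
for n,(x,y,w,h) in dict(scene=(180,210,150,125),side=(295,220,130,110)).items():
    c=pickle.load(open(n+'.pkl','rb'))['pixels'][y:y+h,x:x+w,::-1]
    k=5
    cv2.imwrite(f'pics/{n}_crop.png',cv2.resize(c,None,fx=k,fy=k,interpolation=cv2.INTER_CUBIC)[:600,:800])
```

```text
(no output)
```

View pics/scene_crop.png

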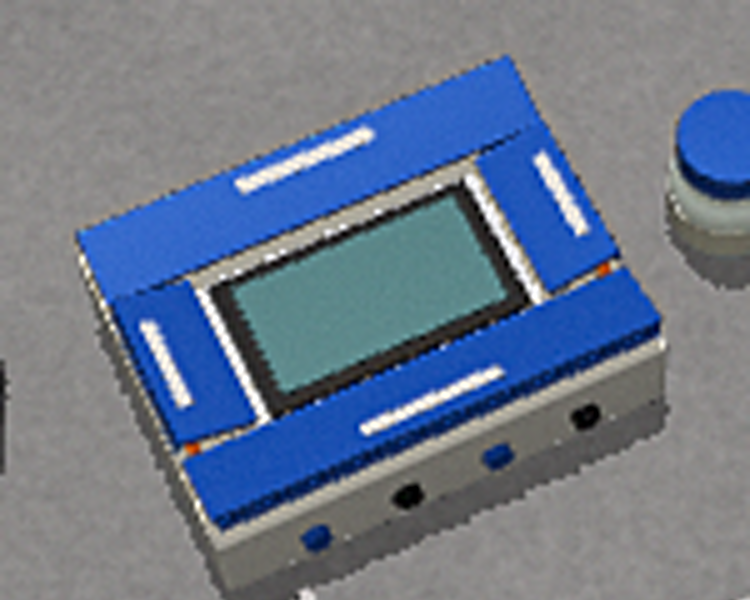

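View pics/side_crop.png

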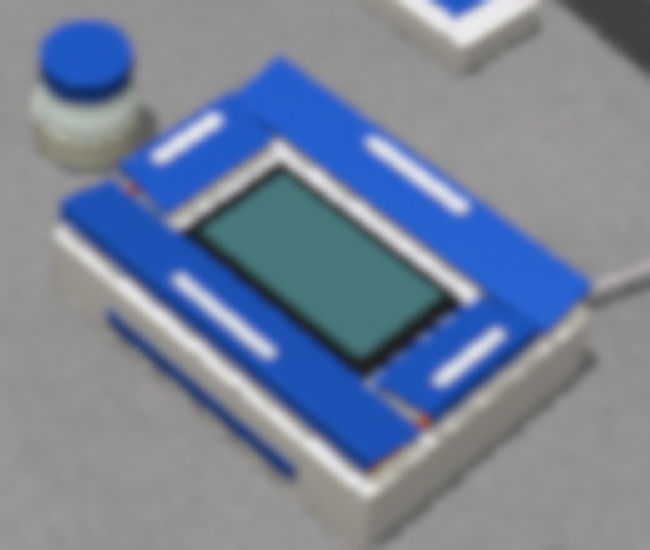

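Stroke centres in the scene crop are front (305,160), far (432,401), right (165,362) and left (562,194). In the side crop they are front (225,316), far (417,175), left (188,138) and right (470,357).

```bash
cat > h.py <<'E'
import cv2,pickle,numpy as np
def cam(n):
    c=pickle.load(open(n+'.pkl','rb'));R=cv2.Rodrigues(np.array(c['rvec'],float))[0]
    K=np.array([[c['fx'],0,c['cx']],[0,c['fy'],c['cy']],[0,0,1]]);return c,K,R,np.array(c['tvec'],float).reshape(3)
def proj(n,P):
    c,K,R,t=cam(n);q=(K@(R@np.atleast_2d(P).T+t[:,None]));return (q[:2]/q[2]).T
E
python3 - <<'E'
from h import *
S=dict(front=(305,160),far=(432,401),right=(165,362),left=(562,194))
D=dict(front=(225,316),far=(417,175),left=(188,138),right=(470,357))
f=lambda p,o:(np.array(p)+.5)/5-.5+o
cs,Ks,Rs,ts=cam('scene');cd,Kd,Rd,td=cam('side')
P={}
for k in S:
    a=f(S[k],(180,210));b=f(D[k],(295,220))
    X=cv2.triangulatePoints(Ks@np.c_[Rs,ts],Kd@np.c_[Rd,td],a,b)[:,0];X=X[:3]/X[3]
    o=[]
    for (c,K,R,t,p) in((cs,Ks,Rs,ts,a),(cd,Kd,Rd,td,b)):
        u,v=np.round(p).astype(int);z=np.median(c['range_z'][v-1:v+2,u-1:u+2])
        o.append((R.T@(np.linalg.inv(K)@np.r_[p,1]*z-t)).round(1))
    P[k]=X;print(k,X.round(1),'depth',o,'err',(proj('scene',X)-a).round(1),(proj('side',X)-b).round(1))
v=P['far']-P['front'];w=P['left']-P['right']
print(np.hypot(*v[:2]),np.hypot(*w[:2]),np.arctan2(v[1],v[0]),np.arctan2(-w[0],w[1]),sum(P.values())/4)
E
```

```text
front [494.6 -93.4  64.1] depth [array([495.4, -92.2,  66.8]), array([495.1, -96.1,  64. ])] err [[-0.5  0.6]] [[-1.  -0.7]]
far [618.8 -81.2  63.5] depth [array([618.7, -80. ,  64.8]), array([619.7, -83. ,  62.8])] err [[-0.5  0.5]] [[-0.8 -0.5]]
right [ 564.6 -174.3   64.6] depth [array([ 563.8, -173. ,   64.5]), array([ 565.3, -176.5,   64.2])] err [[-0.5  0.5]] [[-0.9 -0.6]]
left [5.482e+02 4.000e-01 6.370e+01] depth [array([547.7,   1.6,  64.3]), array([549. ,  -1.6,  62.9])] err [[-0.5  0.6]] [[-0.8 -0.6]]
124.81227175409659 175.5038612707838 0.09816476877786781 0.09324795451232012 [556.55526437 -87.13397682  63.96223764]
```

Emit:
step_arm([
  [[-0.026,0.025,0,0,0,0.09,1],[-0.052,0.05,0,0,0,0.18,1],[-0.078,0.075,0,0,0,0.27,1],[-0.104,0.1,0,0,0,0.36,1],[-0.13,0.125,0,0,0,0.45,1]],
], squeeze=40)

```text
time_s: 0.52
ee_pos: [272.0, 458.8, 247.8]
orientation: [3.141, 0.001, 0.82]
force: [0.2, -0.2, 0.5]
opening: 25.3
```

```bash
cat > go.py <<'E'
import sys,numpy as np
from plant import robot
from scipy.spatial.transform import Rotation as R
# usage: go.py x y ztip yaw -> needed shift in tool axes
C=np.array([556.6,-87.1]);yw=.096
s=robot.sense();r=R.from_euler('xyz',s['orientation'])
print('t',s['time_s'].__round__(2),'pos',s['ee_pos'].round(1),'ori',s['orientation'].round(3),'F',s['force'].round(1),'open',round(s['opening'],1),'tips',robot.tcp_to_tips,'q',s['joint_positions'].round(2))
if len(sys.argv)>1:
    x,y,z,yaw=map(float,sys.argv[1:])
    d=np.array([x,y,z+17])-s['ee_pos']
    tr=(r.inv()*R.from_euler('xyz',[np.pi,0,yaw])).as_rotvec()
    print('shift mm',r.inv().apply(d).round(1),'turn',tr.round(3))
E
python3 go.py 556.6 -87 200 .096
```

```text
t 0.52 pos [272.  458.8 247.8] ori [3.141e+00 1.000e-03 8.200e-01] F [ 0.2 -0.2  0.5] open 25.3 tips 17.0 q [-1.27  0.19  0.18  1.82 -0.04  1.13 -0.26]
shift mm [-204.8  580.4   31.1] turn [0.001 0.001 0.724]
```

Emit:
step_arm([
  [[-0.013,0.037,0,0,0,0.1,1],[-0.026,0.074,0,0,0,0.2,1],[-0.039,0.111,0,0,0,0.3,1],[-0.052,0.148,0,0,0,0.4,1],[-0.065,0.185,0,0,0,0.5,1]],
])

```text
time_s: 0.93
ee_pos: [363.5, 285.4, 248.1]
orientation: [-3.141, 0.0, 0.319]
force: [0.4, 0.1, -0.2]
opening: 0.1
```

```bash
python3 go.py 556.6 -87 200 .096
```

```text
t 0.93 pos [363.5 285.4 248.1] ori [-3.141  0.     0.319] F [ 0.4  0.1 -0.2] open 0.1 tips 17.0 q [-1.1   0.06  0.36  1.97 -0.02  1.11 -0.41]
shift mm [ 66.4 414.2  31. ] turn [-0.     0.     0.223]
```

Emit:
step_arm([
  [[0.01,0.037,0,0,0,0.045,1],[0.02,0.074,0,0,0,0.09,1],[0.03,0.111,0,0,0,0.135,1],[0.04,0.148,0,0,0,0.18,1],[0.05,0.185,0,0,0,0.223,1]],
])

```text
time_s: 1.35
ee_pos: [469.9, 126.1, 248.3]
orientation: [-3.141, 0.0, 0.099]
force: [1.0, -0.3, -0.0]
opening: 0.0
```

```bash
python3 go.py 548.2 0.4 85 .096
```

```text
t 1.35 pos [469.9 126.1 248.3] ori [-3.141  0.     0.099] F [ 1.  -0.3 -0. ] open 0.0 tips 17.0 q [-0.86  0.11  0.56  1.93 -0.07  1.12 -0.18]
shift mm [ 65.5 132.9 146.2] turn [-0.001  0.     0.003]
```

Move over the press point first, then come down. The jar is nearby.

Emit:
step_arm([
  [[0.016,0.033,0.01,0,0,0,1],[0.033,0.066,0.03,0,0,0,1],[0.05,0.1,0.05,0,0,0,1],[0.066,0.133,0.08,0,0,0,1],[0.066,0.133,0.1,0,0,0,1]],
])

```text
time_s: 1.77
ee_pos: [551.0, -4.5, 147.7]
orientation: [3.137, -0.003, 0.094]
force: [0.2, -0.1, -0.1]
opening: 0.1
```

```bash
python3 go.py 548.2 0.4 75 .096
python3 - <<'E'
from plant import robot
import cv2,pickle
for n in("scene","side","wrist"):
    c=robot.camera(n);pickle.dump(c,open(n+'.pkl','wb'));cv2.imwrite(f'pics/{n}2.png',c['pixels'][:,:,::-1])
    if n!='wrist':
        x,y,w,h=dict(scene=(200,150,160,120),side=(270,160,160,120))[n]
        cv2.imwrite(f'pics/{n}2c.png',cv2.resize(c['pixels'][y:y+h,x:x+w,::-1],None,fx=5,fy=5,interpolation=cv2.INTER_CUBIC))
E
```

```text
t 1.77 pos [551.   -4.5 147.7] ori [ 3.137e+00 -3.000e-03  9.400e-02] F [ 0.2 -0.1 -0.1] open 0.1 tips 17.0 q [-0.56  0.38  0.61  1.9  -0.26  0.94  0.26]
shift mm [-2.5 -5.4 55.7] turn [ 0.005 -0.003 -0.002]
```

View pics/side2c.png

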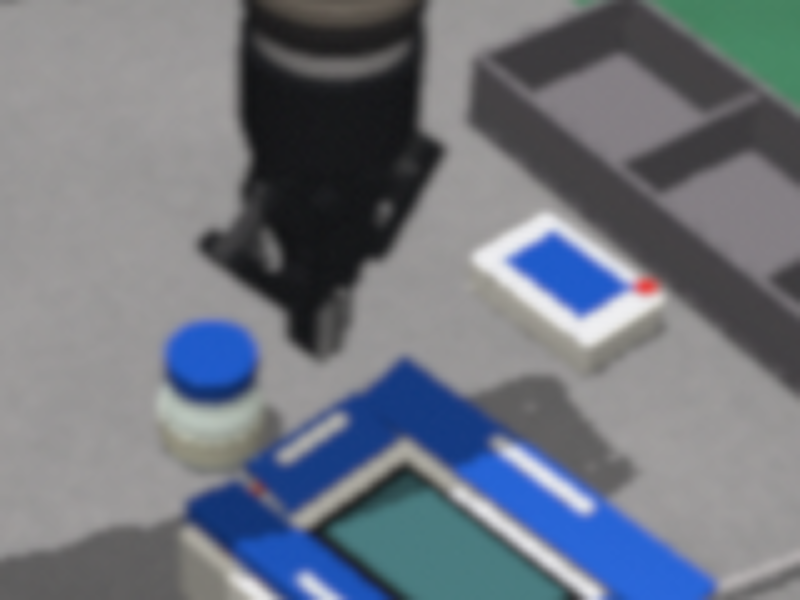

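View pics/wrist2.png

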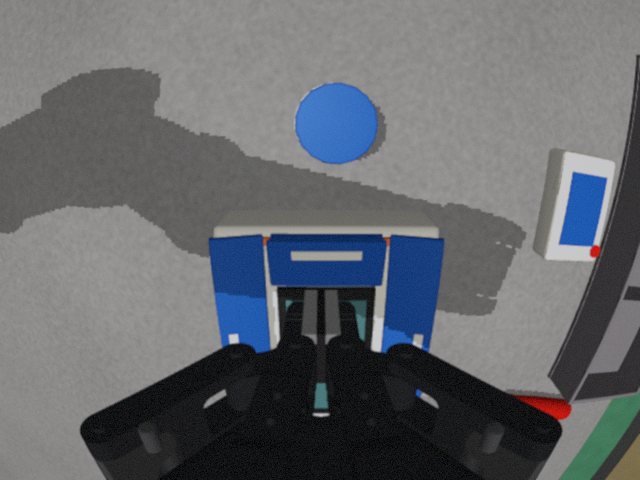

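The wrist view shows the left stroke at (326,256), with the shut tips in line with it. The jar, at (336,123), is clear of them. Next I lower to just above the section.

Emit:
step_arm([
  [[-0.002,-0.003,0.015,0,0,0,1],[-0.002,-0.003,0.03,0,0,0,1],[-0.002,-0.003,0.045,0,0,0,1],[-0.002,-0.003,0.05,0,0,0,1],[-0.002,-0.003,0.05,0,0,0,1]],
])

```text
time_s: 2.33
ee_pos: [545.9, 6.6, 98.4]
orientation: [-3.141, 0.001, 0.103]
force: [-0.0, 0.2, -0.1]
opening: 0.1
```

```bash
python3 go.py 548.2 0.4 70 .096
```

```text
t 2.33 pos [545.9   6.6  98.4] ori [-3.141e+00  1.000e-03  1.030e-01] F [-0.   0.2 -0.1] open 0.1 tips 17.0 q [-0.54  0.44  0.57  1.95 -0.31  0.84  0.3 ]
shift mm [ 1.7  6.5 11.4] turn [-0.001  0.001  0.007]
```

Emit:
step_arm([
  [[0.002,0.006,0,0,0,-0.007,1],[0.002,0.006,0.003,0,0,-0.007,1],[0.002,0.006,0.006,0,0,-0.007,1],[0.002,0.006,0.009,0,0,-0.007,1],[0.002,0.006,0.009,0,0,-0.007,1]],
])

```text
time_s: 2.75
ee_pos: [548.6, -0.6, 89.0]
orientation: [-3.141, 0.001, 0.108]
force: [0.5, 0.6, 0.4]
opening: 0.0
```

```bash
python3 go.py 548.2 0.4 58 .096;python3 - <<'E'
from plant import robot
import cv2,pickle
for n in("scene","side"):
    c=robot.camera(n)
    x,y,w,h=dict(scene=(200,200,160,120),side=(280,200,160,120))[n]
    cv2.imwrite(f'pics/{n}3c.png',cv2.resize(c['pixels'][y:y+h,x:x+w,::-1],None,fx=5,fy=5,interpolation=cv2.INTER_CUBIC))
E
```

```text
t 2.75 pos [548.6  -0.6  89. ] ori [-3.141e+00  1.000e-03  1.080e-01] F [0.5 0.6 0.4] open 0.0 tips 17.0 q [-0.52  0.46  0.56  1.95 -0.32  0.83  0.32]
shift mm [-0.3 -1.  14. ] turn [-0.     0.001  0.012]
```

View pics/side3c.png

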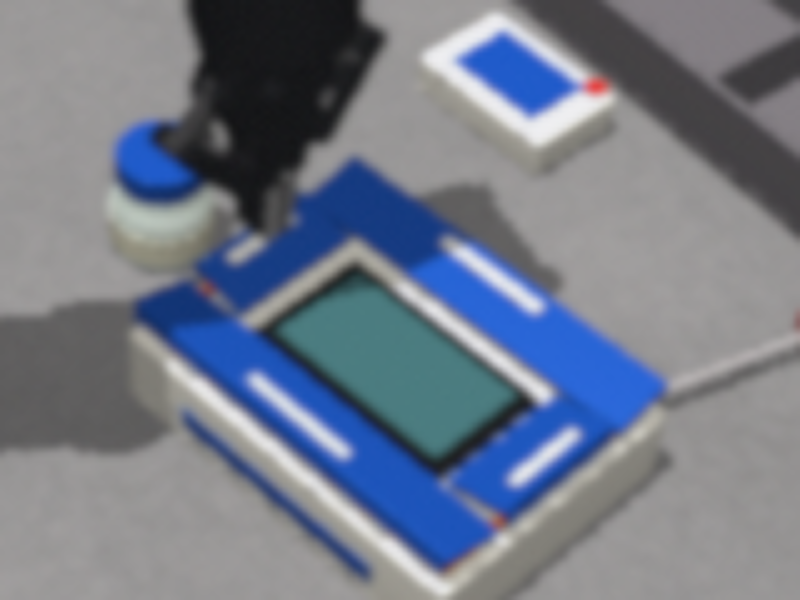

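View pics/scene3c.png

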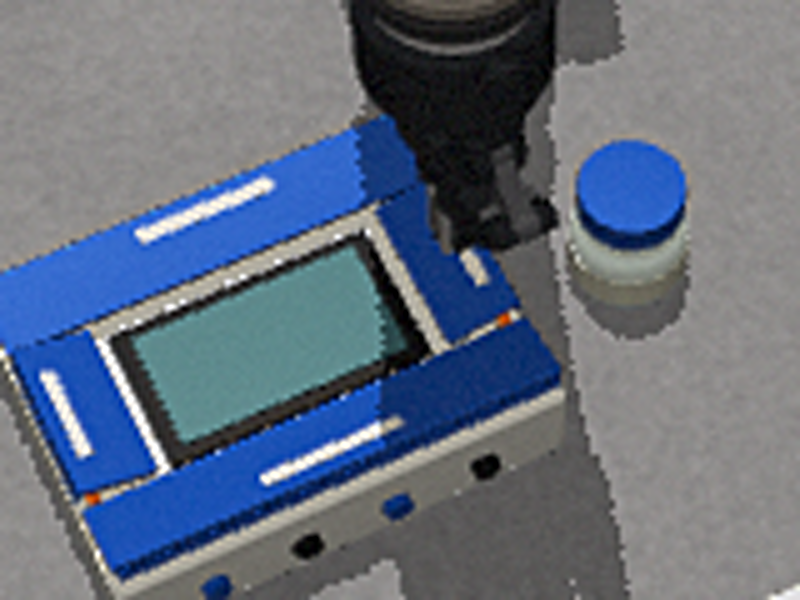

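The tips hover over the left stroke and are clear of the jar. Now I press.

Emit:
step_arm([
  [[0,-0.001,0.003,0,0,0.01,1],[0,-0.001,0.006,0,0,0.01,1],[0,-0.001,0.008,0,0,0.01,1],[0,-0.001,0.01,0,0,0.01,1],[0,-0.001,0.012,0,0,0.01,1]],
])

```text
time_s: 3.27
ee_pos: [549.0, 0.7, 77.2]
orientation: [-3.141, -0.0, 0.099]
force: [-0.3, -0.6, 1.0]
opening: 0.1
```

```bash
python3 go.py 548.2 0.4 58 .096
```

```text
t 3.27 pos [549.    0.7  77.2] ori [-3.141 -0.     0.099] F [-0.3 -0.6  1. ] open 0.1 tips 17.0 q [-0.51  0.47  0.55  1.95 -0.34  0.8   0.32]
shift mm [-0.8  0.2  2.2] turn [-0.    -0.     0.003]
```

Emit:
step_arm([
  [[0,0,0.001,0,0,0,1],[0,0,0.002,0,0,0,1],[0,0,0.003,0,0,0,1],[0,0,0.003,0,0,0,1]],
])

```text
time_s: 3.6
ee_pos: [548.6, 0.0, 74.6]
orientation: [-3.141, 0.001, 0.098]
force: [-1.5, -0.2, 4.6]
opening: 0.3
```

```bash
python3 go.py 548.2 0.4 58 .096;python3 - <<'E'
from plant import robot
import cv2,pickle
for n in("scene","side"):
    c=robot.camera(n)
    x,y,w,h=dict(scene=(200,200,160,120),side=(280,200,160,120))[n]
    cv2.imwrite(f'pics/{n}4c.png',cv2.resize(c['pixels'][y:y+h,x:x+w,::-1],None,fx=5,fy=5,interpolation=cv2.INTER_CUBIC))
E
```

```text
t 3.6 pos [548.6   0.   74.6] ori [-3.141e+00  1.000e-03  9.800e-02] F [-1.5 -0.2  4.6] open 0.3 tips 17.0 q [-0.51  0.48  0.55  1.96 -0.34  0.8   0.33]
shift mm [-0.4 -0.4 -0.4] turn [-0.     0.001  0.002]
```

View pics/scene4c.png

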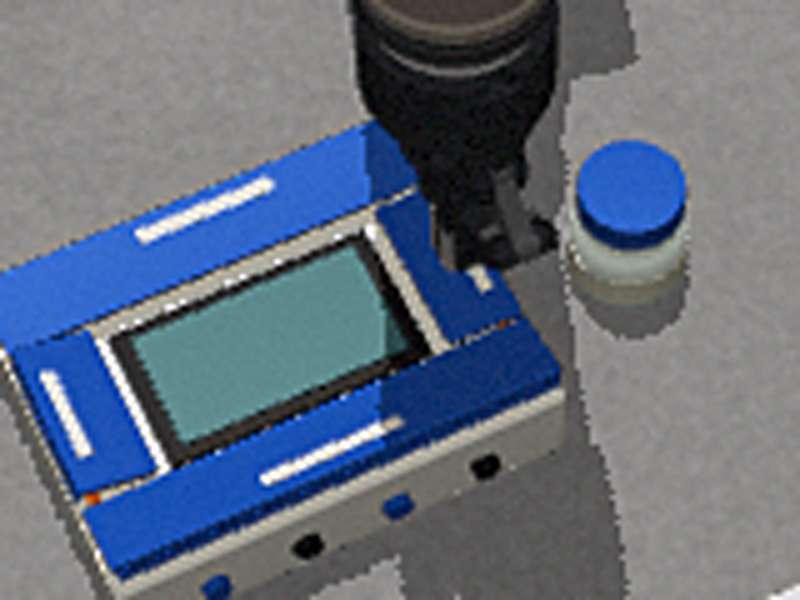

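The gap at (503,322) has closed, so the section is nearly or fully down. I'll push a little more until it meets the stop.

Emit:
step_arm([
  [[0,0,0.001,0,0,0,1],[0,0,0.002,0,0,0,1],[0,0,0.002,0,0,0,1]],
])

```text
time_s: 3.95
ee_pos: [548.7, 0.1, 74.3]
orientation: [-3.14, 0.001, 0.098]
force: [-5.6, -0.1, 18.9]
opening: -0.3
```

It has reached the hard stop: 19 N, with the tips at z = 57 mm. I lift and move to the front section.

Emit:
step_arm([
  [[0,0,-0.01,0,0,0,1],[0,0,-0.032,0,0,0,1],[-0.01,0.02,-0.032,0,0,0,1],[-0.025,0.04,-0.032,0,0,0,1],[-0.04,0.06,-0.032,0,0,0,1]],
])

```text
time_s: 4.37
ee_pos: [515.2, -63.8, 104.6]
orientation: [3.141, -0.002, 0.1]
force: [-1.2, -0.5, -0.3]
opening: 0.0
```

```bash
python3 go.py 497 -93.2 72 .096;python3 - <<'E'
from plant import robot
import cv2,pickle
c=robot.camera('scene')
x,y,w,h=(180,200,160,120)
cv2.imwrite(f'pics/s5.png',cv2.resize(c['pixels'][y:y+h,x:x+w,::-1],None,fx=5,fy=5,interpolation=cv2.INTER_CUBIC))
E
```

```text
t 4.37 pos [515.2 -63.8 104.6] ori [ 3.141e+00 -2.000e-03  1.000e-01] F [-1.2 -0.5 -0.3] open 0.0 tips 17.0 q [-0.45  0.39  0.6   2.01 -0.29  0.83  0.41]
shift mm [-21.   27.5  15.6] turn [ 0.001 -0.002  0.004]
```

View pics/s5.png

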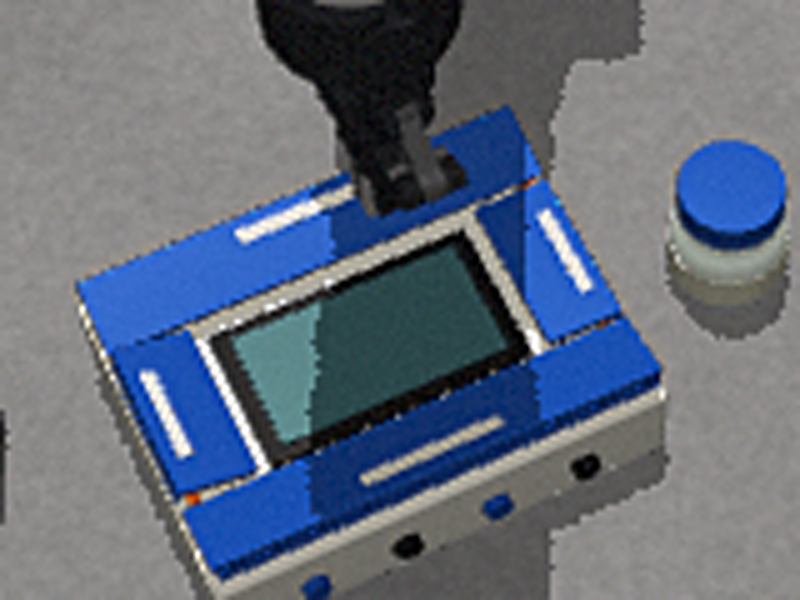

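The left section stayed down: its stroke moved to (567,250) and the seal line beside it is visible. Front section next.

Emit:
step_arm([
  [[-0.01,0.013,0,0,0,0,1],[-0.02,0.025,0,0,0,0,1],[-0.02,0.025,0.006,0,0,0,1],[-0.02,0.025,0.012,0,0,0,1],[-0.02,0.025,0.014,0,0,0,1]],
])

```text
time_s: 4.83
ee_pos: [497.2, -89.3, 89.2]
orientation: [-3.141, 0.001, 0.099]
force: [0.5, -0.4, 0.4]
opening: 0.3
```

```bash
python3 go.py 497 -93.2 57 .096
```

```text
t 4.83 pos [497.2 -89.3  89.2] ori [-3.141e+00  1.000e-03  9.900e-02] F [ 0.5 -0.4  0.4] open 0.3 tips 17.0 q [-0.4   0.39  0.6   2.05 -0.31  0.79  0.48]
shift mm [-0.6  3.9 15.2] turn [-0.001  0.001  0.003]
```

Emit:
step_arm([
  [[0,0.003,0.003,0,0,0,1],[0,0.003,0.006,0,0,0,1],[0,0.003,0.009,0,0,0,1],[0,0.003,0.012,0,0,0,1],[0,0.003,0.014,0,0,0,1]],
])

```text
time_s: 5.25
ee_pos: [497.8, -92.9, 76.0]
orientation: [-3.141, 0.0, 0.098]
force: [0.9, -0.7, 0.6]
opening: 0.0
```

Emit:
step_arm([
  [[0,0,0.001,0,0,0,1],[0,0,0.002,0,0,0,1],[0,0,0.003,0,0,0,1],[0,0,0.003,0,0,0,1]],
])

```text
time_s: 5.58
ee_pos: [497.9, -92.9, 74.5]
orientation: [-3.14, 0.0, 0.098]
force: [-4.5, 1.5, 12.6]
opening: 0.1
```

Emit:
step_arm([
  [[0,0,0.001,0,0,0,1],[0,0,0.001,0,0,0,1],[0,0,-0.015,0,0,0,1],[0,0,-0.037,0,0,0,1],[0,0.02,-0.037,0,0,0,1]],
])

```text
time_s: 6.0
ee_pos: [502.5, -109.6, 113.0]
orientation: [-3.139, -0.006, 0.104]
force: [1.0, -1.0, 0.4]
opening: 0.1
```

Emit:
step_arm([
  [[0.01,0.025,0,0,0,0,1],[0.025,0.05,0,0,0,0,1],[0.045,0.066,0,0,0,0,1],[0.058,0.066,0,0,0,0,1],[0.058,0.066,0.01,0,0,0,1]],
])

```text
time_s: 6.42
ee_pos: [568.3, -174.2, 101.8]
orientation: [3.139, -0.007, 0.098]
force: [0.3, -0.1, 0.9]
opening: 0.2
```

```bash
python3 go.py 564.6 -174.3 72 .096;python3 - <<'E'
from plant import robot
import cv2,pickle
c=robot.camera('scene')
x,y,w,h=(180,200,160,120)
cv2.imwrite(f'pics/s6.png',cv2.resize(c['pixels'][y:y+h,x:x+w,::-1],None,fx=5,fy=5,interpolation=cv2.INTER_CUBIC))
E
```

```text
t 6.42 pos [ 568.3 -174.2  101.8] ori [ 3.139 -0.007  0.098] F [ 0.3 -0.1  0.9] open 0.2 tips 17.0 q [-0.22  0.51  0.59  1.84 -0.36  0.89  0.63]
shift mm [-3.8 -0.3 12.8] turn [ 0.003 -0.007  0.002]
```

View pics/s6.png

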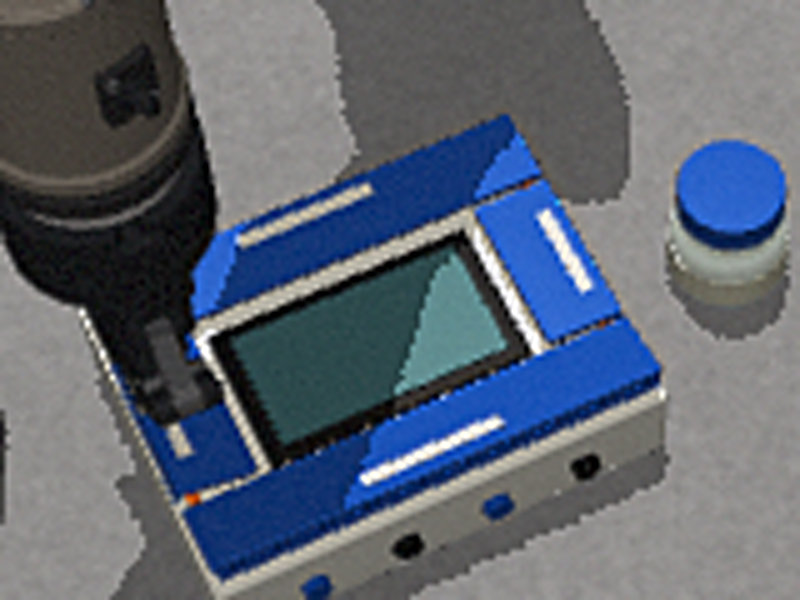

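Emit:
step_arm([
  [[-0.002,0,0,0,0,0,1],[-0.002,0,0.006,0,0,0,1],[-0.002,0,0.012,0,0,0,1],[-0.002,0,0.012,0,0,0,1]],
])

```text
time_s: 6.8
ee_pos: [560.2, -172.4, 86.9]
orientation: [-3.14, 0.003, 0.098]
force: [0.2, -0.2, -0.5]
opening: -0.1
```

```bash
python3 go.py 564.6 -174.3 57 .096
```

```text
t 6.8 pos [ 560.2 -172.4   86.9] ori [-3.14e+00  3.00e-03  9.80e-02] F [ 0.2 -0.2 -0.5] open -0.1 tips 17.0 q [-0.21  0.53  0.58  1.86 -0.37  0.87  0.64]
shift mm [ 4.2  2.4 12.8] turn [-0.001  0.003  0.002]
```

Emit:
step_arm([
  [[0.004,0.002,0.002,0,0,0,1],[0.004,0.002,0.004,0,0,0,1],[0.004,0.002,0.007,0,0,0,1],[0.004,0.002,0.01,0,0,0,1],[0.004,0.002,0.012,0,0,0,1]],
])

```text
time_s: 7.22
ee_pos: [566.3, -175.3, 76.4]
orientation: [3.141, -0.001, 0.098]
force: [-0.3, 0.7, -0.2]
opening: -0.0
```

Emit:
step_arm([
  [[0,0,0.001,0,0,0,1],[0,0,0.002,0,0,0,1],[0,0,0.003,0,0,0,1],[0,0,0.003,0,0,0,1]],
])

```text
time_s: 7.55
ee_pos: [565.9, -174.6, 74.5]
orientation: [-3.14, 0.0, 0.098]
force: [-3.6, 0.8, 10.0]
opening: -0.0
```

Emit:
step_arm([
  [[0,0,0.001,0,0,0,1],[0,0,0.001,0,0,0,1],[0,0,-0.015,0,0,0,1],[0,0,-0.03,0,0,0,1],[0.01,-0.02,-0.03,0,0,0,1]],
])

```text
time_s: 7.97
ee_pos: [573.7, -160.0, 106.4]
orientation: [3.137, -0.004, 0.09]
force: [0.2, -1.4, 0.1]
opening: -0.3
```

Emit:
step_arm([
  [[0.015,-0.02,0,0,0,0,1],[0.03,-0.04,0,0,0,0,1],[0.048,-0.066,0,0,0,0,1],[0.048,-0.066,0.005,0,0,0,1],[0.048,-0.066,0.01,0,0,0,1]],
])

```text
time_s: 8.38
ee_pos: [616.5, -80.3, 92.8]
orientation: [-3.14, -0.001, 0.103]
force: [-0.6, -0.1, -0.0]
opening: 0.1
```

```bash
python3 go.py 616.3 -81.4 72 .096;python3 - <<'E'
from plant import robot
import cv2,pickle
c=robot.camera('scene')
x,y,w,h=(180,200,160,120)
cv2.imwrite(f'pics/s7.png',cv2.resize(c['pixels'][y:y+h,x:x+w,::-1],None,fx=5,fy=5,interpolation=cv2.INTER_CUBIC))
E
```

```text
t 8.38 pos [616.5 -80.3  92.8] ori [-3.14e+00 -1.00e-03  1.03e-01] F [-0.6 -0.1 -0. ] open 0.1 tips 17.0 q [-0.35  0.57  0.56  1.77 -0.37  0.91  0.48]
shift mm [-0.3  1.1  3.8] turn [-0.001 -0.001  0.007]
```

View pics/s7.png

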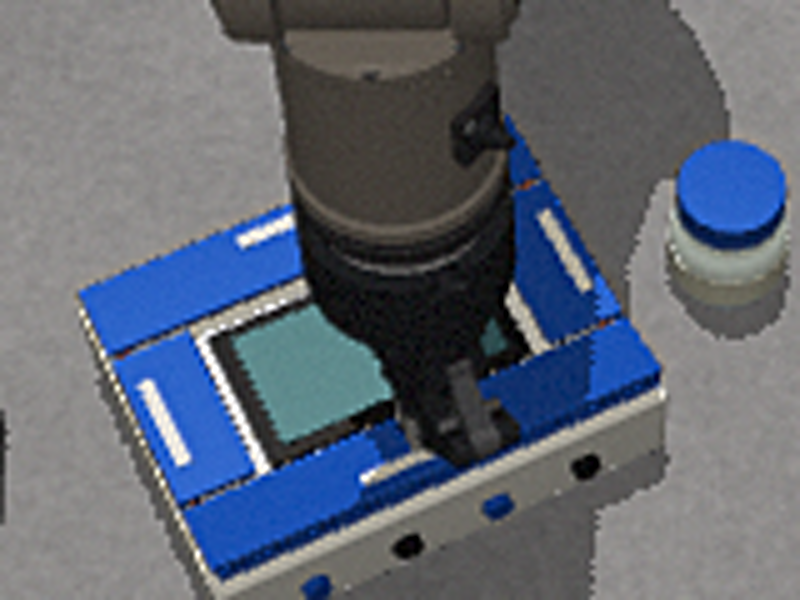

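The front and right sections look level. The tips hover beside the middle of the far stroke (~(435,455)), so I press there.

Emit:
step_arm([
  [[0,0,0.005,0,0,0,1],[0,0.001,0.009,0,0,0,1],[0,0.001,0.012,0,0,0,1],[0,0.001,0.015,0,0,0,1],[0,0.001,0.017,0,0,0,1]],
])

```text
time_s: 8.85
ee_pos: [615.5, -85.9, 76.5]
orientation: [3.141, -0.001, 0.096]
force: [0.5, 0.2, 0.1]
opening: 0.0
```

Emit:
step_arm([
  [[0,0,0.001,0,0,0,1],[0,0,0.002,0,0,0,1],[0,0,0.003,0,0,0,1],[0,0,0.003,0,0,0,1]],
])

```text
time_s: 9.18
ee_pos: [615.1, -85.2, 74.6]
orientation: [-3.141, 0.001, 0.097]
force: [-3.6, 0.9, 9.5]
opening: -0.4
```

Same stop height. I lift well clear, back away and check.

Emit:
step_arm([
  [[0,0,0.001,0,0,0,1],[0,0,0.001,0,0,0,1],[0,0,-0.03,0,0,0,1],[0,0,-0.065,0,0,0,1],[0,0,-0.1,0,0,0,1]],
])

```text
time_s: 9.6
ee_pos: [614.5, -84.6, 173.7]
orientation: [-3.141, 0.002, 0.098]
force: [0.6, -0.1, 0.7]
opening: 0.4
```

Emit:
step_arm([
  [[0,-0.03,-0.03,0,0,0,1],[0,-0.065,-0.05,0,0,0,1],[0,-0.1,-0.05,0,0,0,1],[0,-0.135,-0.05,0,0,0,1],[0,-0.17,-0.05,0,0,0,1]],
])

```text
time_s: 10.02
ee_pos: [598.5, 86.2, 223.9]
orientation: [-3.141, -0.001, 0.098]
force: [-0.1, 0.8, -0.9]
opening: -0.1
```

Emit:
step_arm([
  [[-0.01,-0.03,0,0,0,0,1],[-0.02,-0.06,0,0,0,0,1],[-0.03,-0.09,0,0,0,0,1],[-0.03,-0.1,0,0,0,0,1],[-0.03,-0.1,0,0,0,0,1]],
])

```text
time_s: 10.43
ee_pos: [557.9, 185.5, 222.9]
orientation: [-3.14, 0.001, 0.105]
force: [-0.2, 0.5, 0.0]
opening: -0.3
```

```bash
python3 go.py;python3 - <<'E'
from plant import robot
import cv2,pickle
for n in("scene","side"):
    pickle.dump(pickle.load(open(n+'.pkl','rb')),open(n+'_old.pkl','wb'))
    c=robot.camera(n);pickle.dump(c,open(n+'.pkl','wb'))
    cv2.imwrite(f'pics/{n}8.png',c['pixels'][:,:,::-1])
    x,y,w,h=dict(scene=(180,210,150,120),side=(295,220,130,110))[n]
    cv2.imwrite(f'pics/{n}8c.png',cv2.resize(c['pixels'][y:y+h,x:x+w,::-1],None,fx=5,fy=5,interpolation=cv2.INTER_CUBIC))
E
```

```text
t 10.43 pos [557.9 185.5 222.9] ori [-3.14e+00  1.00e-03  1.05e-01] F [-0.2  0.5  0. ] open -0.3 tips 17.0 q [-0.85  0.35  0.58  1.73 -0.22  1.12 -0.1 ]
```

View pics/scene8c.png

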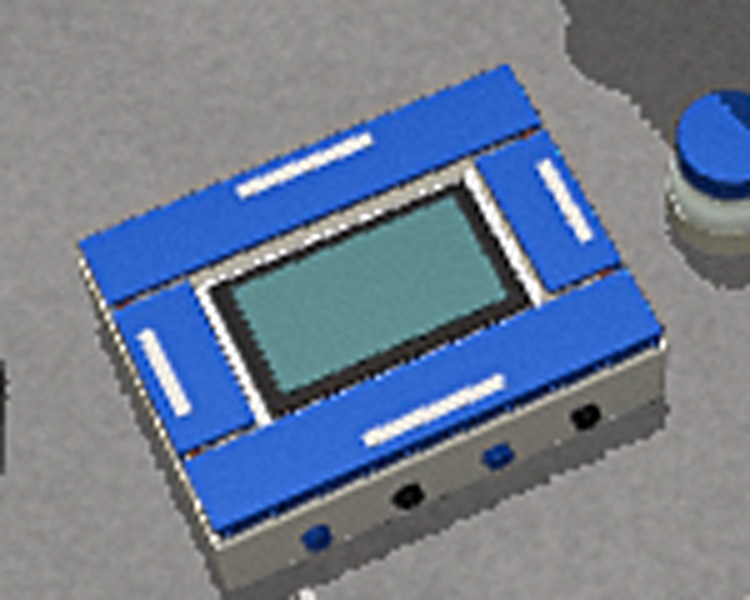

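View pics/side8c.png

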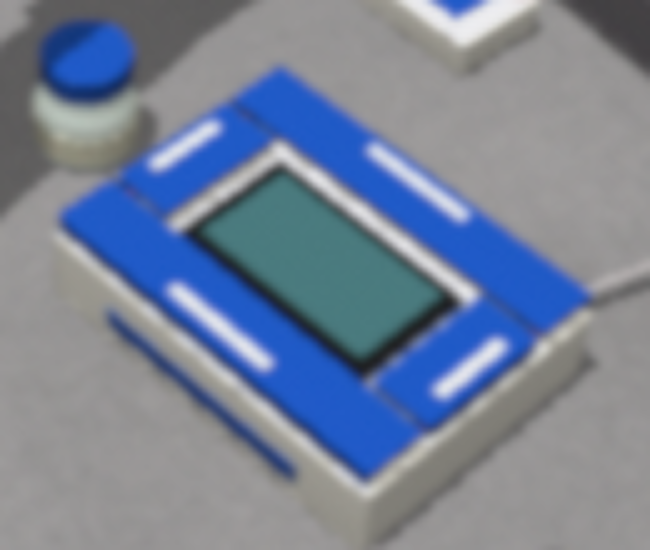

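View pics/scene8.png

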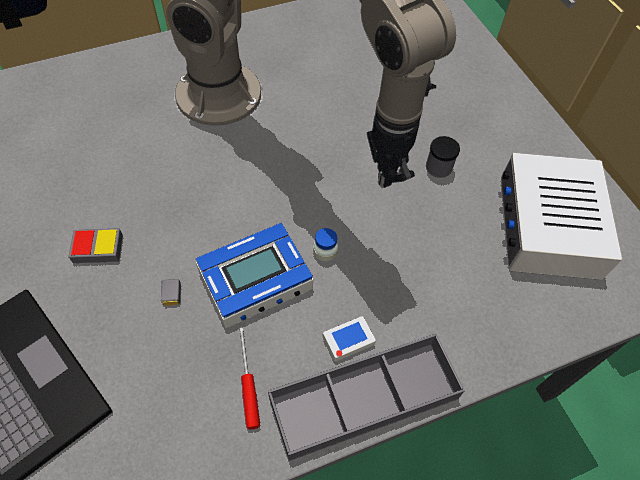

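All four sections are evenly lit, with even seams, and nothing around them has moved. I'll check the stroke heights, then hand in.

Run:
```python
from h import *
S=dict(front=(305,166),far=(433,411),right=(164,372),left=(566,200))
D=dict(front=(220,327),far=(418,182),left=(186,145),right=(470,368))
f=lambda p,o:(np.array(p)+.5)/5-.5+o
cs,Ks,Rs,ts=cam('scene');cd,Kd,Rd,td=cam('side')
for k in S:
    X=cv2.triangulatePoints(Ks@np.c_[Rs,ts],Kd@np.c_[Rd,td],f(S[k],(180,210)),f(D[k],(295,220)))[:,0];print(k,(X[:3]/X[3]).round(1))
```

```text
front [492.9 -93.3  57.1]
far [620.2 -81.5  57.8]
right [ 564.9 -175.6   57.7]
left [548.3   2.   57.8]
```

```bash
python3 -c "
from plant import robot
print(robot.hand_in())"
```

```text
the job is handed in; nothing more can be done
None
```

I pressed all four blue sections shut (left, front, right, far) with the closed fingertips. Then I backed the arm clear and handed the job in at about 10.5 s of the 54 s allowed.

- **Closing:** each section was pressed to its hard stop, with the fingertips at about z = 57.5 mm. The highest force I read was 19 N.
- **Heights after release:** triangulated from the scene and side cameras, the four press strokes stand at 57.1 to 57.8 mm, against about 64 mm before pressing. The height given for the shut cover is 58 mm.
- **Surroundings:** the final pictures show even seams. The recorder and the objects around it look unmoved, and the tips pressed only on the rim, not the window.

The only disagreement was a tool position off by up to about 7 mm right after fast moves. I corrected most of it by slow steps before pressing; the far section was pressed about 4 mm along its length from its middle. No check failed.

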